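Lay out the ink station for a three-colour screen print

TASK

Set up the mat for the next print: stand each ink jar upright on the mat in front of the card of its own colour (on the white-band side), centred on the card and about a finger's width (12 mm) from it, and put the metal tin squarely on top of the jar in front of the middle card. Lay the squeegee, blade up, along the white band at the front of the mat, centred on the band. Leave the squeeze bottle standing where it is.

Things in the scene. Friction and masses are not known exactly. Their poses are not given: they have to be found in the camera images.
- mat: Dark grey rubber layout mat, fixed to the bench, 250 (x) by 290 (y) by 3 mm thick. Origin: centre of its underside. Its x axis points from the front edge (robot side) to the back edge, y to the left. A white band, 36 mm (x) by 150 mm (y), is painted flat on it at the front; the band's centre is at x = -95 mm, y = 0 in the mat's frame.
- card_blue: Colour card: blue rectangle with a thin white border, 40 (x) by 56 (y) by 5 mm thick, fixed in the row of three along the back of the mat (row along the mat's y, pitch about 95 mm, one card in the middle; which colour is where changes). Origin: centre of its underside, on top of the mat. Axes parallel to the mat's; its front is -x, toward the white band.
- card_red: Colour card: red rectangle with a thin white border, 40 (x) by 56 (y) by 5 mm thick, fixed in the row of three along the back of the mat (row along the mat's y, pitch about 95 mm, one card in the middle; which colour is where changes). Origin: centre of its underside, on top of the mat. Axes parallel to the mat's; its front is -x, toward the white band.
- card_yellow: Colour card: yellow rectangle with a thin white border, 40 (x) by 56 (y) by 5 mm thick, fixed in the row of three along the back of the mat (row along the mat's y, pitch about 95 mm, one card in the middle; which colour is where changes). Origin: centre of its underside, on top of the mat. Axes parallel to the mat's; its front is -x, toward the white band.
- jar_blue_mid (a point): Loose closed ink jar with blue flat lid and blue band round its white side; upright cylinder 62 mm tall, side diameter 50 mm up to 48 mm, lid diameter 52 mm above that; about 0.14 kg. Point: on its axis, half-way up (31 mm above its foot); z axis up through the lid.
- jar_red_mid (a point): Loose closed ink jar with red flat lid and red band round its white side; upright cylinder 62 mm tall, side diameter 50 mm up to 48 mm, lid diameter 52 mm above that; about 0.14 kg. Point: on its axis, half-way up (31 mm above its foot); z axis up through the lid.
- jar_yellow_mid (a point): Loose closed ink jar with yellow flat lid and yellow band round its white side; upright cylinder 62 mm tall, side diameter 50 mm up to 48 mm, lid diameter 52 mm above that; about 0.14 kg. Point: on its axis, half-way up (31 mm above its foot); z axis up through the lid.
- tin_mid (a point): Loose bare metal additive tin, silver with a darker disc on its lid: upright cylinder, diameter 46 mm, 36 mm tall, flat foot, about 0.09 kg. Point: on its axis, half-way up (18 mm above its foot); z axis up through its lid.
- squeegee_mid (a point): Loose small squeegee standing blade up: wooden handle 26 (x) by 130 (y) by 40 mm high, and on top of it a green blade 8 mm thick (x), 130 mm long (y), 22 mm high; 62 mm tall in all, about 0.12 kg. Point: in its middle, 31 mm above its foot; y axis along its length (either way round is the same), z up.
- bottle_mid (a point): Loose clear squeeze bottle with amber contents and an orange nozzle, diameter 44 mm, 125 mm tall, stands among the things: a bystander to leave alone. Point: on its axis, half-way up.
There are look-alikes about, which are no part of the job. Of the things that look like the part that bears tin_mid, the middle-sized one is meant.

How it is judged:
At the end, for the whole second after the job is handed in: Upright and at rest: each jar on the mat, its axis 43-78 mm in front of its own card's centre, within 15 mm sideways; the tin on the middle card's jar, axes within 12 mm; the squeegee blade up on the band, centred within 15 mm across and 20 mm along, parallel within 0.17 rad (x of jar_blue_mid in the frame of card_blue between -0.078 and -0.043 m and y of jar_blue_mid in the frame of card_blue between -0.015 and 0.015 m and height (world z) of each of jar_blue_mid, jar_red_mid, jar_yellow_mid, squeegee_mid below 0.038 m and angle between each of jar_blue_mid, jar_red_mid, jar_yellow_mid, tin_mid, squeegee_mid's own z axis and vertical below 0.1 rad and x of jar_red_mid in the frame of card_red between -0.078 and -0.043 m and y of jar_red_mid in the frame of card_red between -0.015 and 0.015 m and x of jar_yellow_mid in the frame of card_yellow between -0.078 and -0.043 m and y of jar_yellow_mid in the frame of card_yellow between -0.015 and 0.015 m and ((horizontal distance between tin_mid and jar_blue_mid below 0.012 m and z of tin_mid in the frame of jar_blue_mid between 0.044 and 0.054 m and y of card_blue in the frame of mat between -0.05 and 0.05 m) or (horizontal distance between tin_mid and jar_red_mid below 0.012 m and z of tin_mid in the frame of jar_red_mid between 0.044 and 0.054 m and y of card_red in the frame of mat between -0.05 and 0.05 m) or (horizontal distance between tin_mid and jar_yellow_mid below 0.012 m and z of tin_mid in the frame of jar_yellow_mid between 0.044 and 0.054 m and y of card_yellow in the frame of mat between -0.05 and 0.05 m)) and x of squeegee_mid in the frame of mat between -0.11 and -0.08 m and y of squeegee_mid in the frame of mat between -0.02 and 0.02 m and angle between the y axis of squeegee_mid and the y axis of mat, either way round below 0.17 rad and linear speed of each of jar_blue, jar_red, jar_yellow, tin, squeegee below 0.02 m/s); the robot touches nothing.
It fails at once if the squeeze bottle is knocked over or pushed more than 30 mm (angle between bottle_mid's own z axis and vertical above 0.5 rad or distance of bottle_mid from where it was at the start of the episode above 0.03 m).
It also fails if it takes over 128 s, if anything falls off the work surface, if the arm or the gripper's body presses on something with over 40 N, if the wrist force passes 120 N, or if a joint passes its speed limit or range.

ROBOT

A 6-joint arm with a two-finger parallel gripper is mounted at the origin on the work surface. World frame = base frame: x ahead of the robot, y to its left, z up, the work surface at z = 0. Lengths are in m, angles in rad, forces in N, time in s.
With the tool pointing down it reaches from about 0.375 to 0.975 m from the base axis. Payload 3.8 kg.
Tool frame: the origin (TCP) lies midway between the tips of the shut fingers; the grasp point (between the pads) lies 19 mm behind it; x points along the fingers, z is the direction in which the jaws open and shut, and the axes are right-handed (so a half turn about x gives the same grasp; the last joint's range is limited). The gripper opens to 85 mm and grips with 20 to 120 N. Pads are 22 mm wide; open, the fingers measure 114 mm over their backs; the gripper's body (76 mm by 85 mm) begins 54 mm behind the grasp point. The pads swing forward as they close: fully open they stand 13 mm farther back than shut.
Start: joints at [-1.171, 0.264, 1.604, -0, 1.274, -0.037], TCP at [0.286, -0.612, 0.231] pointing down, gripper open.
Joint ranges: [-2.63, 2.63], [-0.94, 2.18], [0.31, 2.57], [-1.31, 4.45], [0, 2.66], [-2.55, 2.55]. Speed limits (rad/s): [2.57, 2.57, 3.14, 3.14, 3.14, 3.14].

INTERFACE

Orientations are given as a unit quaternion [x, y, z, w].
In Python, from plant import arm gives the robot as it stands. Calls block until the motion is done:
- arm.movep(position, orientation): joint-space move of the TCP to a pose.
- arm.line_to(position, attitude=None, speed=0.15, max_force=None): straight line of the TCP; attitude=None keeps the orientation; speed is the mean speed in m/s. With max_force (N) it stops when the force on the tool has changed by that much, and returns True; else False.
- arm.set_joints(angles): joint-space move.
- arm.set_gripper(opening, squeeze=None): finger opening in m; squeeze is the grip in N (None keeps the last); returns when the fingers have stopped.
- arm.pause(seconds).
- arm.inverse_kinematics(position, orientation): joint angles nearest the present ones, or None.
- arm.get_image(name): name is "side" or "top" or "wrist"; returns the picture (480x640x3 uint8, red, green, blue); there is no depth.
- arm.camera_params(name): a dict with "fovy" (degrees; the focal length in pixels is half the picture's height over the tangent of half this angle, whatever the lens; pixels are square), "cx", "cy" (the principal point, pixels), "dist_coeffs" ([k1, k2, p1, p2, k3] as OpenCV has them; the pictures are not rectified), "position" and "rotation" of the camera in the world. Camera axes: x right, y up, looking along -z (the intrinsics and any distortion apply to the point x, -y, -z); pixel columns grow to the right and rows downward; lengths in m; the calibration is good to about 2 mm. A picture is of the moment at which its call begins: read the wrist's pose just before it. camera_params takes no time and is no camera call; for the wrist camera it gives the pose at the moment of the call.
A pose or a line that the arm cannot do raises arm.MotionError and nothing moves.
- arm.close_job(): hands the job in, once; it reports no verdict.
Readings, each from a call of its own:
- arm.current_clock(): time.
- arm.current_joint_positions(): joint angles.
- arm.current_qd(): joint speeds.
- arm.current_effort(): joint torques, N m.
- arm.current_tool_pos(): TCP position.
- arm.current_orientation(): TCP orientation.
- arm.current_ft_force(): force on the tool from outside, world axes, zero at the start.
- arm.current_wrist_torque(): the same for the moment, N m.
- arm.current_opening(): finger opening in m.
Only numpy, scipy, OpenCV 4.12 (cv2) and the standard library are available. Lean on these libraries where they do the work, as an engineer would, in place of code of your own. Each camera call takes 0.05 s, during which the arm holds its last target. There are 200 camera calls.

## Working session

There is one attempt and no reset: what is moved stays moved. The work goes in short steps, each a Python script; the robot and the scene stay as the last script left them, time stands still between calls to the robot, and variables do not carry over. Pictures are saved under pics/ and viewed, about 12 in all and at most 16, crops included, and the job is handed in when it is done.

```bash
mkdir -p pics; ls
python3 - <<'E'
from plant import arm
import cv2
for n in("top","side"):
    cv2.imwrite(f"pics/{n}0.png",arm.get_image(n)[:,:,::-1]); print(n,arm.camera_params(n))
print(arm.current_orientation(),arm.current_clock())
E
```

```text
pics
top {'fovy': 45.483302440955825, 'cx': 323.5316192087752, 'cy': 246.45819634274184, 'dist_coeffs': array([-0.06752687,  0.        ,  0.        ,  0.        ,  0.        ]), 'position': array([ 0.3509519 , -0.02258996,  1.35804176]), 'rotation': array([-0.04934235,  0.03545131,  0.71043277, -0.70113751])}
side {'fovy': 43.10057820532116, 'cx': 320.3995884768619, 'cy': 248.99808347792728, 'dist_coeffs': array([-0.04059269,  0.        ,  0.        ,  0.        ,  0.        ]), 'position': array([0.01169979, 0.8100923 , 1.14420204]), 'rotation': array([-0.09634228,  0.34286486,  0.89819628, -0.25769226])}
[ 0.38022097  0.59704173 -0.37938171  0.5958546 ] 0.1
```

View pics/top0.png

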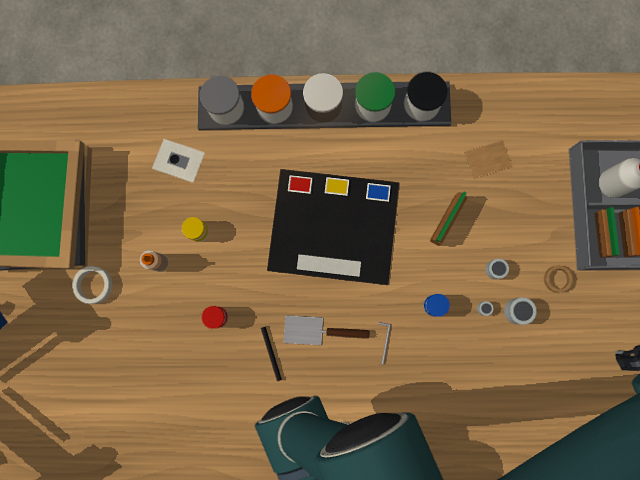

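View pics/side0.png

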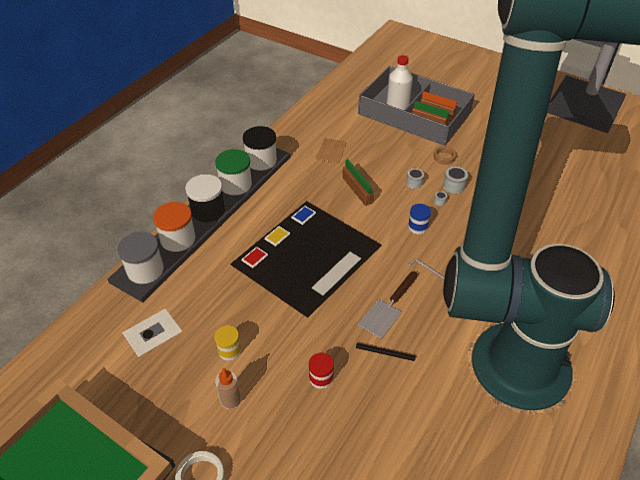

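```bash
cat > h.py <<'E'
import numpy as np, cv2
from scipy.spatial.transform import Rotation as R
from plant import arm
def ray(cam,uv,p=None):
    p=p or arm.camera_params(cam); f=240/np.tan(np.radians(p['fovy']/2))
    K=np.array([[f,0,p['cx']],[0,f,p['cy']],[0,0,1]])
    q=cv2.undistortPoints(np.array(uv,float).reshape(-1,1,2),K,p['dist_coeffs'])[:,0]
    return p['position'],R.from_quat(p['rotation']).apply(np.c_[q[:,0],-q[:,1],-np.ones(len(q))])
def onz(cam,uv,z,p=None):
    o,d=ray(cam,uv,p); return (o+d*((z-o[2])/d[:,2])[:,None])[:,:2]
def blobs(img,lo,hi,box=None,amin=20):
    m=cv2.inRange(cv2.cvtColor(img,cv2.COLOR_RGB2HSV),lo,hi)
    if box: k=np.zeros_like(m); x0,y0,x1,y1=box; k[y0:y1,x0:x1]=1; m=m*k
    cs=cv2.findContours(m,cv2.RETR_EXTERNAL,cv2.CHAIN_APPROX_NONE)[0]
    return sorted([c for c in cs if cv2.contourArea(c)>=amin],key=cv2.contourArea,reverse=True)
E
python3 - <<'E'
from h import *
im=arm.get_image("top")
C=dict(blue=((105,130,60),(130,255,255)),yellow=((22,150,90),(34,255,255)),red=((0,190,60),(6,255,255)))
for n,(lo,hi) in C.items():
    for c in blobs(im,lo,hi,(140,160,470,340)):
        (u,v),wh,a=cv2.minAreaRect(c); print(n,(round(u),round(v)),np.round(wh,1),'z62',onz("top",[(u,v)],.062)[0].round(4),'z8',onz("top",[(u,v)],.008)[0].round(4))
for c in blobs(im,(0,0,0),(180,255,50),(260,160,410,300),3000)[:1]:
    b=cv2.boxPoints(cv2.minAreaRect(c)); w=onz("top",b,.003); print('mat',w.round(4),w.mean(0).round(4))
for c in blobs(im,(0,0,150),(180,60,255),(285,245,375,285),300)[:1]:
    b=cv2.boxPoints(cv2.minAreaRect(c)); w=onz("top",b,.003); print('band',w.round(4),w.mean(0).round(4))
for c in blobs(im,(40,80,30),(85,255,255),(420,180,480,250)):
    b=cv2.boxPoints(cv2.minAreaRect(c)); w=onz("top",b,.062); print('blade',w.round(4),w.mean(0).round(4))
for c in blobs(im,(0,0,60),(180,70,255),(470,250,545,330)):
    (u,v),r=cv2.minEnclosingCircle(c); print('tin',(u,v),r,onz("top",[(u,v)],.036)[0].round(4))
cv2.imwrite("pics/c1.png",cv2.resize(np.hstack([im[180:340,405:545]]),None,fx=3.5,fy=3.5,interpolation=2)[:,:,::-1])
E
```

```text
blue (436, 304) [21. 25.] z62 [ 0.3721 -0.2508] z8 [ 0.373  -0.2603]
blue (378, 192) [19.7 12.9] z62 [ 0.6328 -0.1247] z8 [ 0.6445 -0.129 ]
yellow (194, 228) [23. 25.] z62 [0.5534 0.2993] z8 [0.5619 0.3127]
yellow (336, 186) [19.8 12.8] z62 [ 0.6481 -0.0295] z8 [ 0.6605 -0.0297]
red (213, 316) [21. 22.] z62 [0.3513 0.2542] z8 [0.3513 0.2657]
red (300, 184) [18.9 12.1] z62 [0.6542 0.0556] z8 [0.6668 0.0588]
mat [[ 0.4577  0.1388]
 [ 0.7072  0.1112]
 [ 0.6689 -0.1814]
 [ 0.422  -0.1475]] [ 0.564  -0.0197]
band [[ 0.4629  0.0683]
 [ 0.4977  0.0638]
 [ 0.4774 -0.0838]
 [ 0.4427 -0.0789]] [ 0.4702 -0.0076]
blade [[ 0.5185 -0.253 ]
 [ 0.6321 -0.3209]
 [ 0.627  -0.3294]
 [ 0.5135 -0.2614]] [ 0.5728 -0.2912]
tin (520.0, 310.5) 16.19423484802246 [ 0.3557 -0.4476]
tin (496.7265930175781, 268.6970520019531) 11.747410774230957 [ 0.4529 -0.398 ]
tin (484.90625, 308.0) 8.15539264678955 [ 0.3628 -0.3666]
```

View pics/c1.png

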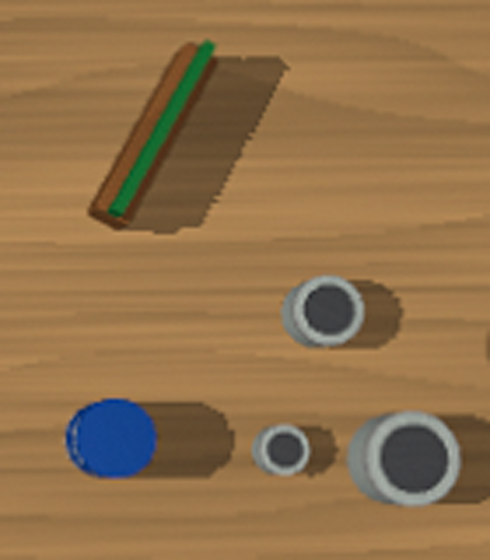

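Top view: the jars are at blue (436,304), yellow (194,228) and red (213,316).
- **Tin candidates:** (485,308) is small, (497,269) measures about 46–50 mm and (520,310) is large. I choose (497,269), the middle-sized one. The crop confirms it.
- **Squeegee candidates:** the loose one at (449,218) is blade up. The ones in the right tray are look-alikes.
- **Other look-alikes:** the big cans in the rack at the back are not jars.
- **Cards:** left to right they are red, yellow, blue, so the tin goes on the yellow jar.

```bash
cat >> h.py <<'E'
YAW=-.127; MX=np.array([np.cos(YAW),np.sin(YAW)]); HOV=.17
CARD=dict(blue=[.6445,-.129],yellow=[.6605,-.0297],red=[.6668,.0588])
JAR=dict(blue=[.372,-.2525],yellow=[.5545,.301],red=[.3515,.256])
def quat(th,xy):
    """jaw direction th (mod pi); of the two half-turns the one nearest the present joints"""
    best=None
    for t in (th,th+np.pi):
        x=np.array([0,0,-1.]); z=np.array([np.cos(t),np.sin(t),0])
        q=R.from_matrix(np.c_[x,np.cross(z,x),z]).as_quat()
        j=arm.inverse_kinematics([*xy,HOV],q)
        if j is not None and arm.inverse_kinematics([*xy,.02],q) is not None:
            c=np.abs(np.array(j)-arm.current_joint_positions()).max()
            if best is None or c<best[0]: best=(c,q)
    return best[1]
def pick(xy,z,th,opening=.08,hov=HOV):
    arm.set_gripper(opening); q=quat(th,xy)
    arm.movep([*xy,hov],q); arm.line_to([*xy,z],speed=.15)
    arm.set_gripper(0,35); o=arm.current_opening(); arm.line_to([*xy,hov],speed=.2)
    print('held',round(o,4),round(arm.current_opening(),4),'t',round(arm.current_clock(),1))
def place(xy,z,th,opening=.075,hov=HOV):
    q=quat(th,xy); arm.movep([*xy,hov],q); arm.line_to([*xy,z+.006],speed=.15)
    hit=arm.line_to([*xy,z-.002],speed=.02,max_force=4)
    print('hit',hit,'tcp',np.round(arm.current_tool_pos(),4)); arm.set_gripper(opening)
    arm.line_to([*xy,hov],speed=.2); print('t',round(arm.current_clock(),1))
def jartarget(c): return np.array(CARD[c])-.059*MX
E
python3 - <<'E'
from h import *
pick(JAR['blue'],.009,np.arctan2(*JAR['blue'][::-1])+np.pi/2)
place(jartarget('blue'),.012,YAW+np.pi/2)
cv2.imwrite("pics/w1.png",arm.get_image("wrist")[:,:,::-1])
cv2.imwrite("pics/t1.png",arm.get_image("top")[:,:,::-1])
E
```

```text
held 0.05 0.0499 t 4.4
hit True tcp [ 0.587  -0.1218  0.0132]
t 8.2
```

View pics/w1.png

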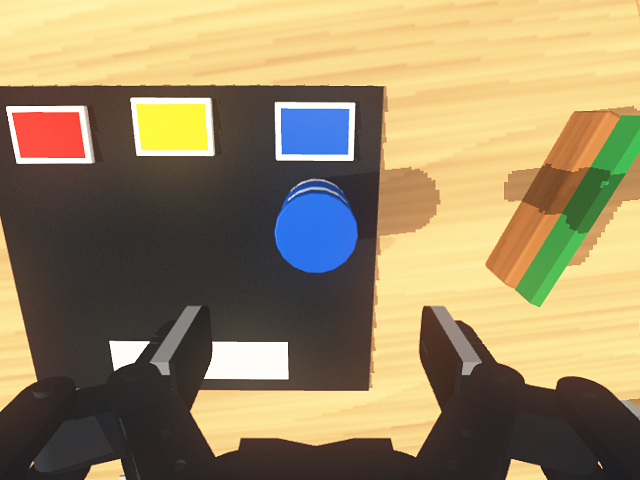

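The blue jar (lid at about (316,232)) stands upright, centred in front of the blue card. Next are red and yellow.

Run:
```python
from h import *
print('bottle',onz("top",[(148,260)],.12))
pick(JAR['red'],.009,np.arctan2(*JAR['red'][::-1])+np.pi/2)
place(jartarget('red'),.012,YAW+np.pi/2,.07)
pick(JAR['yellow'],.009,.75,.075)
place(jartarget('yellow'),.012,YAW+np.pi/2,.07)
a=arm.camera_params("wrist");im=arm.get_image("wrist")
cv2.imwrite("pics/w2.png",im[:,:,::-1])
q=quat(YAW+np.pi/2,(.4529,-.398)); arm.movep([.42,-.38,.25],q)
cv2.imwrite("pics/w3.png",arm.get_image("wrist")[:,:,::-1])
```

```text
bottle [[0.47595493 0.38748122]]
held 0.0497 0.0498 t 12.7
hit True tcp [0.6093 0.0664 0.0132]
t 16.7
held 0.0499 0.0499 t 21.3
hit True tcp [ 0.6033 -0.0224  0.0139]
t 25.3
```

View pics/w2.png

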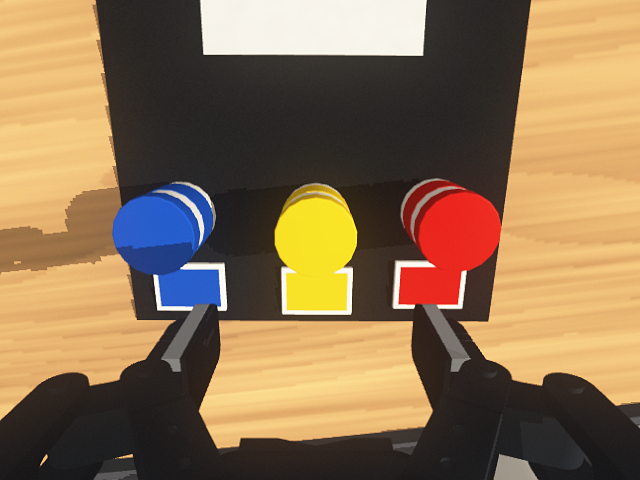

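View pics/w3.png

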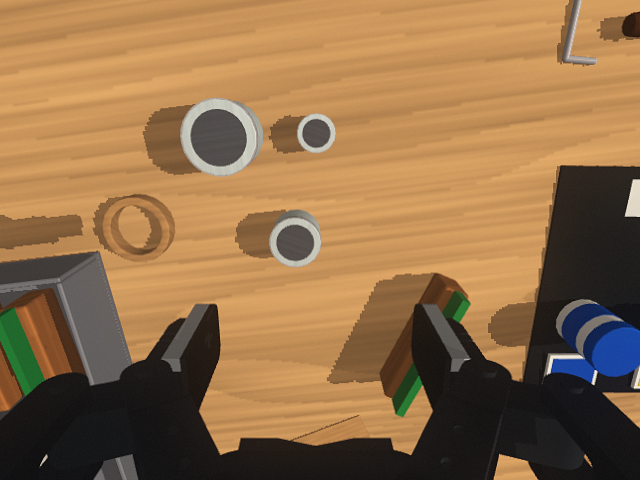

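All three jars stand upright at their cards: blue lid (153,232), yellow (316,237), red (458,232). The second picture shows the middle-sized tin at (295,242), well clear of its neighbours.

Run:
```python
from h import *
p=arm.camera_params("wrist"); im=arm.get_image("wrist")
c=blobs(im,(0,0,20),(180,90,110),(255,205,335,280),200)[0]
(u,v),r=cv2.minEnclosingCircle(c); tw=onz("wrist",[(u,v)],.036,p)[0]; print('disc',u,v,r,'tin wrist',tw)
t=arm.get_image("top")
c=blobs(t,(22,120,70),(34,255,255),(310,196,370,235),100)
for k in c[:2]:
    (u,v),r=cv2.minEnclosingCircle(k); y=onz("top",[(u,v)],.062+.003)[0]; print('yellow',u,v,r,y, jartarget('yellow'))
t=np.mean([tw,[.4529,-.398]],axis=0); 
if np.hypot(*(tw-[.4529,-.398]))<.008:
    pick(t,.004,YAW+np.pi/2,.075)
    xy=jartarget('yellow')
    arm.movep([*xy,.17],quat(YAW+np.pi/2,xy)) 
    place(xy,.069,YAW+np.pi/2,.07)
    cv2.imwrite("pics/w4.png",arm.get_image("wrist")[:,:,::-1])
    cv2.imwrite("pics/s4.png",arm.get_image("side")[:,:,::-1])
```

```text
disc 294.5 242.5 18.66825294494629 tin wrist [ 0.45426417 -0.40238986]
yellow 334.0 207.8541717529297 12.510951042175293 [ 0.59586958 -0.02315249] [ 0.60197517 -0.02222713]
held 0.045 0.0452 t 30.3
hit True tcp [ 0.6035 -0.0224  0.0702]
t 34.2
```

View pics/w4.png

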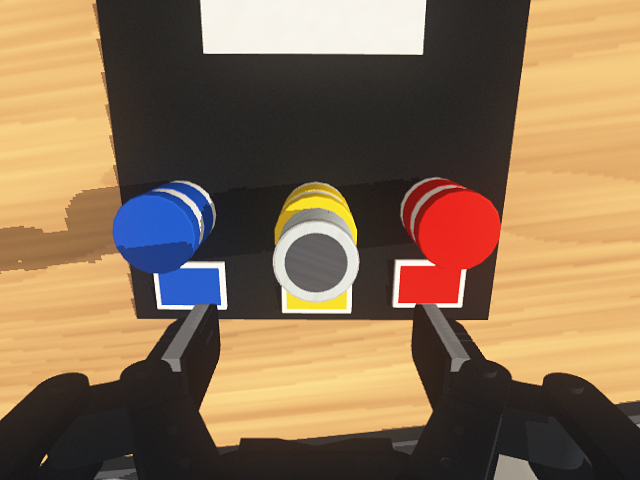

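The tin sits on the yellow jar, lid disc at (316,262). I'll measure the offset after placing the squeegee.

Run:
```python
from h import *
pick([.5728,-.2912],.006,np.radians(59.1),.07)
b=np.array([.4702,-.0076])
place(b,.009,YAW,.06)
xy=np.array([.53,-.03]); q=quat(YAW+np.pi/2,xy); arm.movep([*xy,.3],q)
p=arm.camera_params("wrist");im=arm.get_image("wrist")
np.save("p5.npy",p,allow_pickle=True); cv2.imwrite("pics/w5.png",im[:,:,::-1])
arm.movep([.4,-.4,.3],q); print(arm.current_clock())
for n in("top","side"): cv2.imwrite(f"pics/{n}5.png",arm.get_image(n)[:,:,::-1])
s=cv2.imread("pics/side5.png");t=cv2.imread("pics/top5.png")
cv2.imwrite("pics/c5.png",np.hstack([cv2.resize(s[180:330,200:400],(400,300),interpolation=2),cv2.resize(t[150:300,240:440],(400,300),interpolation=2)]))
```

```text
held 0.0255 0.0254 t 38.3
hit True tcp [ 0.4714 -0.0077  0.0097]
t 42.6
45.525
```

View pics/w5.png

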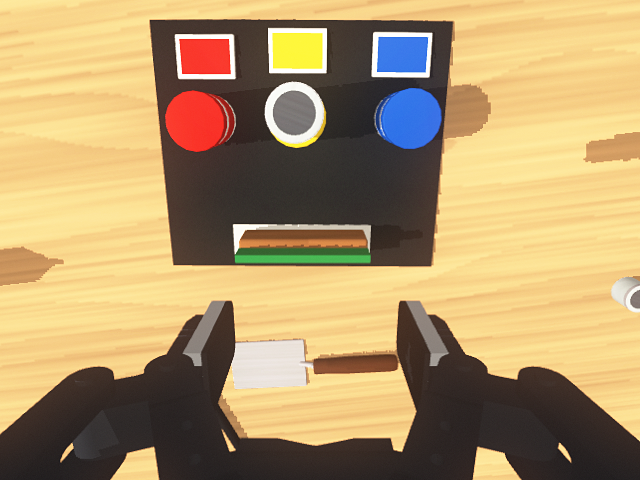

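View pics/c5.png

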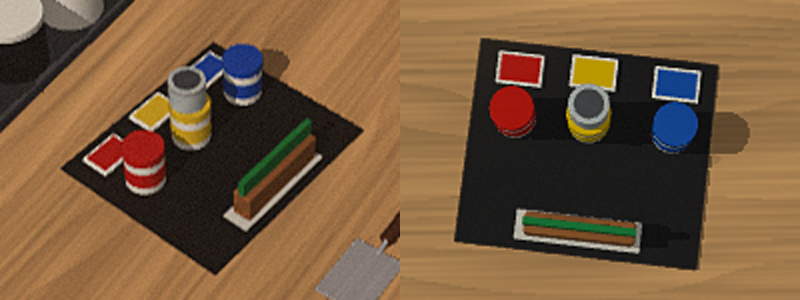

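Run:
```python
from h import *
rd=lambda n: cv2.imread(f"pics/{n}.png")[:,:,::-1].copy()
# camera in tool frame -> pose at w2/w4 hover
p=arm.camera_params("wrist"); Rt=R.from_quat(arm.current_orientation()); Rc=R.from_quat(p['rotation'])
off=Rt.inv().apply(p['position']-arm.current_tool_pos()); Rct=Rt.inv()*Rc
C=dict(blue=((100,120,60),(130,255,255)),yellow=((22,120,60),(34,255,255)),red=((0,150,60),(6,255,255)))
p5=np.load("p5.npy",allow_pickle=True).item(); im=rd("w5")
fr=lambda d: np.round([d@MX,d@[-MX[1],MX[0]]],4)
cards={}
for n,(lo,hi) in C.items():
    k=blobs(im,lo,hi,(150,20,450,80),300)[0]; cards[n]=onz("wrist",[cv2.minAreaRect(k)[0]],.008,p5)[0]
    k=blobs(im,lo,hi,(150,80,450,160),50)[0]; (u,v),r=cv2.minEnclosingCircle(k)
    print(n,'card',cards[n].round(4),'jar',(u,v,r),'in card frame',fr(onz("wrist",[(u,v)],.065,p5)[0]-cards[n]))
k=blobs(im,(0,0,20),(180,90,130),(272,90,320,137),300)[0]; (u,v),r=cv2.minEnclosingCircle(k)
t5=onz("wrist",[(u,v)],.101,p5)[0]; print('tin w5',(u,v,r),t5, fr(t5-cards['yellow']))
k=blobs(im,(40,100,30),(85,255,255),(220,220,390,280),200)[0]; b=cv2.minAreaRect(k)
k2=blobs(im,(0,0,0),(180,255,60),(140,10,460,280),3000)[0]; m=onz("wrist",cv2.boxPoints(cv2.minAreaRect(k2)),.003,p5); print('mat',m.mean(0))
w=onz("wrist",cv2.boxPoints(b),.065,p5);print('blade corners',w.round(4), fr(w.mean(0)-[.564,-.0197]))
# w2/w4 same camera: yellow lid circle vs tin disc
xy=jartarget('yellow'); x=np.array([0,0,-1.])
for s in(0,np.pi):
    z=np.array([np.cos(YAW+np.pi/2+s),np.sin(YAW+np.pi/2+s),0]); Rr=R.from_matrix(np.c_[x,np.cross(z,x),z])
    q=dict(p); q['position']=np.array([*xy,.17])+Rr.apply(off); q['rotation']=(Rr*Rct).as_quat()
    a=blobs(rd("w2"),*C['yellow'],(250,195,380,275),500)[0].reshape(-1,2); a=a[(a[:,1]>225)&(a[:,1]<268)].astype(np.float32)
    (u,v),ax,_=cv2.fitEllipse(a); d=blobs(rd("w4"),(0,0,20),(180,90,130),(275,225,360,300),500)[0]; (u2,v2),r2=cv2.minEnclosingCircle(d)
    l=onz("wrist",[(u,v)],.065,q)[0]; t=onz("wrist",[(u2,v2)],.101,q)[0]; print('lid',(u,v),ax,l,'tin',(u2,v2,r2),t,'diff',fr(t-l))
```

```text
blue card [ 0.6446 -0.129 ] jar (408.47186279296875, 117.51172637939453, 33.17361831665039) in card frame [-0.0582  0.0022]
yellow card [ 0.6602 -0.0292] jar (297.6908264160156, 119.90457916259766, 29.303672790527344) in card frame [-0.0633 -0.0024]
red card [0.6668 0.06  ] jar (199.1035919189453, 119.95816802978516, 34.620235443115234) in card frame [-0.0585 -0.0056]
tin w5 (293.6776428222656, 112.32894897460938, 21.835939407348633) [ 0.60371774 -0.02279202] [-0.0569 -0.0008]
mat [ 0.56924645 -0.04610928]
blade corners [[ 0.4883  0.0518]
 [ 0.4722 -0.0757]
 [ 0.4571 -0.0744]
 [ 0.4733  0.0546]] [-0.0916 -0.0028]
lid (315.3975830078125, 236.53224182128906) (79.95931243896484, 81.78227233886719) [ 0.6028671  -0.02160638] tin (315.591064453125, 262.0540771484375, 31.005828857421875) [ 0.60655722 -0.02193857] diff [0.0037 0.0001]
lid (315.3975830078125, 236.53224182128906) (79.95931243896484, 81.78227233886719) [ 0.60108324 -0.02284787] tin (315.591064453125, 262.0540771484375, 31.005828857421875) [ 0.59739311 -0.02251568] diff [-0.0037 -0.0001]
```

All within tolerance. Tin to jar is about 4 mm, the jars are at about -58 to -63 mm and within 6 mm sideways, and the squeegee is about 3 mm off the band's centre.

Run:
```python
from h import *
a=cv2.imread("pics/top0.png")[:,:,::-1].copy();b=arm.get_image("top")
for i in(a,b): print([np.round(cv2.minEnclosingCircle(k)[0],1) for k in blobs(i,(5,150,80),(14,255,255),(130,240,170,280),8)[:1]])
arm.pause(.5); arm.close_job(); print(arm.current_clock())
```

```text
[array([147.7, 258.6])]
[array([147.7, 258.6])]
the job is handed in; nothing more can be done
the job is handed in; nothing more can be done
```

I set up the mat and handed the job in. The robot's clock read about 46 s at the last reading, against the 128 s limit. No verdict is reported, so the results below are my own camera measurements.

| Item | Last check | Limit |
|---|---|---|
| Blue jar in front of its card | 58 mm, 2 mm sideways | 43–78 mm, 15 mm |
| Yellow jar (middle card) in front of its card | about 60 mm (63 mm and 58 mm in two readings), at most 2 mm sideways | 43–78 mm, 15 mm |
| Red jar in front of its card | 59 mm, 6 mm sideways | 43–78 mm, 15 mm |
| Middle-sized tin on the yellow jar | about 4 mm off the jar's axis | 12 mm |
| Squeegee, blade up on the band | 3 mm off centre, parallel within about 0.01 rad | 15 mm across, 20 mm along, 0.17 rad |
| Bottle nozzle in the top picture | same pixel as at the start | 30 mm |

- **Yellow jar:** the 63 mm reading came from a view in which the tin covers most of the lid. An earlier top-camera reading put this jar 6 mm from its target, most likely because the jar's visible side shifted the fit. Both are within limits.
- **Squeegee:** I compared it with the mat centre from the first pictures. The last wrist-picture fit of the mat was about 26 mm off in y, with objects hiding part of it, so I discarded it. The view also shows the squeegee centred on the band.

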